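# Unlock the controlled-drugs box and hold the key turned

## Task

Take the key with the round head out of the key dock, put it into the lock on top of the white drugs box and work it down until its shoulder is fully home on the lock; the pins are sticky, so a straight push may stall and a little wiggle helps it past them. Then turn it a quarter turn clockwise (seen from above) to the stop and keep holding it there against the return spring, so that the nurse can lift the lid: finish with the key still gripped and held turned. Leave the square-headed key in the dock, and the glove box, saline bottle and steel bowl where they are.

Things in the scene. Friction and masses are not known exactly. Their poses are not given: they have to be found in the camera images.
- box_key_head (a point): Centre of the flat round black head (33 mm diameter, 9 mm thick) of the drugs-box key. The key starts upright in either slot of the dock, blade down, shoulder resting on the dock's top, with 1 to 1.5 mm of play; lift it straight up 28 mm to free it. Axes: z up from blade tip to head, x along the broad faces, y through the 9 mm thickness (pinch along y). 35 g
- box_key_seat (a point): Middle of the underside of the same key's steel shoulder (20 x 9 mm, 10 mm high), 25 mm below the head centre; same axes. It lies on the lock face when the key is fully home
- box_key_tip (a point): Tip of the same key's steel blade, 53 mm below the head centre; same axes. The blade is 28 mm long below the shoulder, 10 mm wide (x), 3.2 mm thick (y), with a half-round nose
- lock_face (a point): Centre of the keyway's mouth on the round steel lock face, 103 mm above the worktop; this frame does not turn with the lock. Axes: z up out of the lock, x along the long side of the keyway at rest, y along its short side. The key goes in blade down, its x along this x, either way round
- keyway (a point): Centre of the keyway's floor, 30 mm below the lock face; turns with the cylinder. Keyway 12 mm (x) by 4.6 mm (y), mouth bevelled to 16 x 8.6 mm over the first 2.5 mm. Two sticky sprung pins bear on the blade's edges (along x), met when the tip is about 9 and 15 mm deep: a straight push may need 10 to 30 N; nudging the key to and fro along x (play 1 mm each way) gets it past at 10 to 15 N
- lock_turn (a joint): Turn of the lock cylinder, rad: 0 at rest, growing clockwise seen from above to the stop at 1.57 (a quarter turn). A spring turns it back whenever it is not held: 0.02 N m at rest, 0.065 N m at the stop. The blade has about 0.15 rad of play in the keyway, so the key must turn that much further than the cylinder
- drug_box: White steel drugs box fixed to the worktop, 200 mm deep (x), 180 mm wide (y), 100 mm high, on the left or the right; origin at the centre of its underside. The lock is in the fixed strip of its top along the edge near the robot (72 mm from the box's middle towards its -x side, midway in y) and stands 3 mm proud. The hinged lid behind has a low carry handle (12 mm high, 100 mm from the lock)
- key_dock: White plastic key dock, 110 mm long (x), 50 mm wide (y), 36 mm high, on a thin black foot 124 x 64 mm, fixed to the worktop; origin at the centre of its underside. Two upright slots 56 mm apart along its x, on its long middle line, hold the two keys, broad faces along the dock's x
- other_key_head (a point): Centre of the flat square-cornered black head (28 mm wide, 32 mm high, 9 mm thick) of another key, otherwise like the first, standing in the other slot of the dock; it stays there
- glove_box: Loose carton of gloves, 120 x 230 x 75 mm, white with a blue band; origin at the centre of its underside; to be left alone
- saline: Loose upright clear bottle, 52 mm diameter, 120 mm high; origin at the centre of its underside; to be left alone
- bowl: Loose steel bowl, 120 mm across, 45 mm high; origin at the centre of its underside; to be left alone

How it is judged:
By the outcome, as a careful person would: the job done as asked, in the order asked, and still so for the second after the job is handed in, while the arm keeps its last pose, push and grip.
It also fails if it takes over 58 s, if anything falls off the work surface, if the arm or the gripper's body presses on something with over 40 N, if the wrist force passes 120 N, or if a joint passes its speed limit or range.

## Robot

A 6-joint arm with a two-finger parallel gripper is mounted at the origin on the work surface. World frame = base frame: x ahead of the robot, y to its left, z up, the work surface at z = 0. Lengths are in m, angles in rad, forces in N, time in s.
With the tool pointing down it reaches from about 0.225 to 0.875 m from the base axis. Payload 3.4 kg.
Tool frame: the origin (TCP) lies between the finger pads; the fingertips stand r.tips_ahead ahead of it and the grasp point (between the pads) lies 6 mm ahead of it (r.tips_ahead is the distance from the TCP to the fingertips, in m); z points along the fingers, y is the direction in which the jaws open and shut (so a half turn about z gives the same grasp; the last joint's range is limited). The gripper opens to 85 mm and grips with 20 to 120 N. Pads are 22 mm wide; open, the fingers measure 114 mm over their backs; the gripper's body (76 mm by 85 mm) begins 54 mm behind the grasp point. The pads swing forward as they close: fully open they stand 13 mm farther back than shut.
Start: joints at [1.19, 0.276, 1.505, -0, 1.361, -0.121], TCP at [0.148, 0.556, 0.256] pointing down, gripper open.
Joint ranges: [-2.89, 2.89], [-0.75, 2.08], [0.22, 2.7], [-1.18, 4.32], [0.11, 2.71], [-2.7, 2.7]. Speed limits (rad/s): [2.57, 2.57, 3.14, 3.14, 3.14, 3.14].

## Interface

Orientations are given as a rotation vector (axis times angle).
In Python, from bench import r gives the robot as it stands. The module is installed in compiled form; this text tells all that it offers.
- The arm moves only by the shell command python3 -m handwheel 'ROWS' [FORCE]. ROWS is JSON, a list that holds one entry, the list of rows, each a list of 7 numbers: the shift along the world's x, y, z as a fraction of full scale, then the turn, a rotation vector about the world's x, y, z as a fraction of full scale, then the gripper's target within -1 to 1 (shut at 1, half-way at 0, fully open at -1). In form: [[[tx, ty, tz, wx, wy, wz, jaw], ...]]. A call has 1 to 8 rows; each row shifts and turns the commanded pose from where the row before left it; what a row does not reach is not made up. Full scale, the value 1, is 0.05 m for a shift and 4 degrees for a turn. A row lasts 1/8 s, in which the tool goes at most 62.5 mm and 10.7 degrees, less where a joint would pass 70% of its speed; a pose out of reach is approached as far as the arm can. A call with a number of a shift or a turn outside -1 to 1 is refused whole. A call with a gripper value outside its range is refused whole. The fingers move at their own pace and stop on an object; FORCE is the grip in N (left out, the last holds). Time passes only in rows, so rows that do not move let the fingers close. It gives the time, the measured TCP pose, the force and the opening at its end, in the units of the state.
- r.sense(): the state, without advancing time (a new reading comes with each control period).
- r.grab_frame(name): name is "side" or "top" or "wrist"; returns the picture (400x640x3 uint8, red, green, blue); there is no depth.
- r.camera_params(name): a dict with "intrinsics" (3x3 intrinsics, pixels), "R" (3x3) and "t" (3): a world point X has camera coordinates R X + t. Camera axes: x right, y down, z forward; pixel columns grow to the right and rows downward; lengths in m; the calibration is good to about 2 mm. A picture is of the moment at which its call begins: read the wrist's pose just before it. camera_params takes no time and is no camera call; for the wrist camera it gives the pose at the moment of the call.
- r.close_job(): hands the job in, once; it reports no verdict.
Trained networks look in the newest picture that a camera, given by its name, has taken for a name from the list of things; names that differ only in an ending like _2 or _b are one class to them, and where a whole thing is asked for, a point or a joint stands for the part that bears it (a point fixed in the world has none). Each returns a list of dicts, best first, with "p" (0 to 1); they miss things now and then, are a little off and sometimes report something else, mostly with a low value. They report only what shows in the picture. A call takes as long as a camera call.
- r.look_for(camera, query): "bbox" ([left, top, right, bottom] in pixels, round what is visible of it).
- r.cut_out(camera, query): "mask" (400x640 bool, what is visible of it) and "bbox" ([left, top, right, bottom] in pixels, round what is visible of it).
- r.spot_point(camera, query): "point" ([column, row] in pixels: a listed point, or the origin of a listed thing).
The state is a dict: "t": time; "joints": joint angles; "qvel": joint speeds; "joint_torque": joint torques, N m; "tcp_pos": TCP position; "eef_rot": TCP orientation; "wrist_force": force on the tool from outside, world axes, zero at the start; "torque": the same for the moment, N m; "opening": finger opening in m.
Only numpy, scipy, OpenCV 4.12 (cv2) and the standard library are available. Lean on these libraries where they do the work, as an engineer would, in place of code of your own. Each camera call takes 0.05 s, during which the arm holds its last target. There are 200 camera calls.

## Working session

There is one attempt and no reset: what is moved stays moved. The work goes in short steps, Python scripts to look and compute and a shell command to move; the robot and the scene stay as the last step left them, time stands still between calls to the robot, and variables do not carry over. Pictures are saved under pics/ and viewed, about 8 in all and at most 12, crops included, and the job is handed in when it is done.

```bash
mkdir -p pics
cat > h.py <<'E'
import numpy as np, cv2
from bench import r
def ray(c,px,P=None):
    P=P or r.camera_params(c); K=np.array(P["intrinsics"]);R=np.array(P["R"]);t=np.array(P["t"])
    d=R.T@np.linalg.solve(K,[px[0],px[1],1.]); return -R.T@t,d
def atz(c,px,z,P=None):
    o,d=ray(c,px,P); return o+d*(z-o[2])/d[2]
def tri(obs):
    A=np.zeros((3,3));b=np.zeros(3)
    for o,d in obs:
        d=d/np.linalg.norm(d);M=np.eye(3)-np.outer(d,d);A+=M;b+=M@o
    return np.linalg.solve(A,b)
def proj(c,X,P=None):
    P=P or r.camera_params(c); v=np.array(P["intrinsics"])@(np.array(P["R"])@np.array(X)+np.array(P["t"])); return v[:2]/v[2]
def save(c,n,box=None,s=1):
    im=r.grab_frame(c)[:,:,::-1]
    if box: im=im[box[1]:box[3],box[0]:box[2]]
    cv2.imwrite("pics/"+n,cv2.resize(im,None,fx=s,fy=s,interpolation=cv2.INTER_CUBIC))
E
python3 - <<'E'
from h import *
s=r.sense();print({k:np.round(v,3) for k,v in s.items()},r.tips_ahead)
ims=[]
for c in("side","top"):
    im=r.grab_frame(c); ims.append(im[:,:,::-1])
    P=r.camera_params(c); print(c,np.round(-np.array(P["R"]).T@P["t"],3))
    for q in("box_key_head","other_key_head","lock_face","key_dock","drug_box","glove_box","saline","bowl"):
        print(c,q,[(np.round(x["point"],1).tolist(),round(x["p"],2)) for x in r.spot_point(c,q)[:3]])
cv2.imwrite("pics/a.png",cv2.resize(np.vstack(ims),(480,600)) if 0 else cv2.resize(np.vstack(ims),None,fx=.75,fy=.75))
E
```

```text
{'t': np.float64(0.0), 'joints': array([ 1.19 ,  0.277,  1.506,  0.   ,  1.361, -0.121]), 'qvel': array([-0.   , -0.001,  0.001, -0.   , -0.   , -0.003]), 'joint_torque': array([-1.0000e-03, -4.1678e+01, -2.4580e+01, -0.0000e+00,  1.1000e-02,
       -0.0000e+00]), 'tcp_pos': array([0.148, 0.555, 0.255]), 'eef_rot': array([-4.070e-01, -3.115e+00,  3.000e-03]), 'wrist_force': array([ 0.107,  0.351, -0.07 ]), 'torque': array([0.007, 0.012, 0.018]), 'opening': np.float64(0.085)} 0.025
side [0.143 0.595 0.883]
side box_key_head [([305.5, 150.7], 0.67)]
side other_key_head [([326.1, 154.0], 0.44)]
side lock_face [([268.2, 226.3], 0.97)]
side key_dock [([317.1, 168.4], 0.86)]
side drug_box [([241.4, 241.6], 0.69)]
side glove_box [([363.3, 113.4], 0.62)]
side saline [([265.3, 232.0], 0.74), ([349.9, 240.4], 0.65)]
side bowl [([225.2, 359.7], 0.67), ([367.0, 117.0], 0.23)]
top [0.419 0.007 1.046]
top box_key_head [([370.3, 171.3], 0.56), ([370.7, 172.8], 0.23)]
top other_key_head [([368.5, 182.3], 0.62)]
top lock_face [([258.3, 193.1], 0.56), ([169.8, 221.2], 0.26)]
top key_dock [([370.6, 186.8], 0.89)]
top drug_box [([262.7, 167.1], 0.94)]
top glove_box [([461.1, 186.0], 0.93), ([366.7, 185.2], 0.34)]
top saline [([312.2, 251.9], 0.61)]
top bowl [([260.3, 193.5], 0.32), ([370.9, 170.1], 0.28)]
```

View pics/a.png

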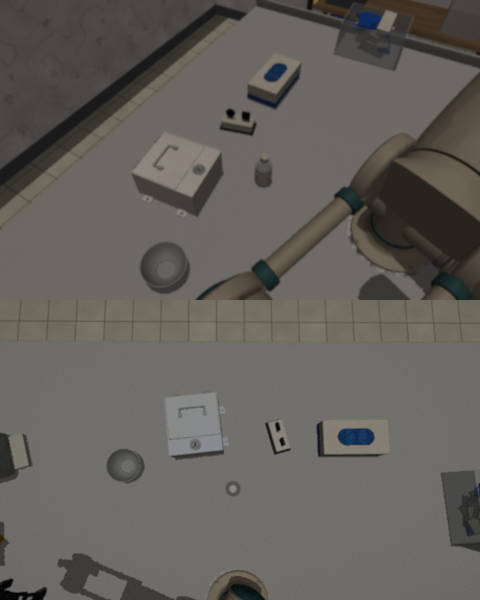

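The pictures show the box with the lock at side (267,226), the dock with the round head on the left, at side (308,150), and the square one at (327,155). The glove box lies to the right of the dock and the bottle and bowl are nearer the robot.

Run:
```python
from h import *
for n,a,b,z in(("key",(305.5,150.7),(370.3,171.3),.061),("other",(326.1,154),(374,188),.061),("lock",(268.2,226.3),(258.3,193.1),.103),("dock",(317.1,168.4),(370.6,186.8),0),("box",(241.4,241.6),(262.7,167.1),0),("saline",(349.9,240.4),(312.2,251.9),0)):
    print(n,tri([ray("side",a),ray("top",b)]).round(3),atz("side",a,z).round(3),atz("top",b,z).round(3))
# zoomed views
A=r.grab_frame("side")[130:190,285:365,::-1]; B=r.grab_frame("top")[150:210,340:420,::-1]; C=r.grab_frame("top")[170:230,220:300,::-1]
cv2.imwrite("pics/b.png",cv2.resize(np.hstack([A,B,C]),(792,198),interpolation=cv2.INTER_CUBIC))
# dock, box axes from mask
for q,z in(("key_dock",.036),("drug_box",.1)):
    m=r.cut_out("top",q)[0]["mask"].astype(np.uint8)
    c=max(cv2.findContours(m,0,2)[0],key=cv2.contourArea)
    bp=cv2.boxPoints(cv2.minAreaRect(c)); print(q,[atz("top",p,z)[:2].round(3).tolist() for p in bp])
```

```text
key [ 0.608 -0.145  0.062] [ 0.614 -0.144  0.061] [ 0.603 -0.148  0.061]
other [ 0.558 -0.156  0.066] [ 0.561 -0.16   0.061] [ 0.558 -0.157  0.061]
lock [0.538 0.139 0.105] [0.536 0.137 0.103] [0.541 0.141 0.103]
dock [ 0.576 -0.153  0.005] [ 0.585 -0.155  0.   ] [ 0.57  -0.157  0.   ]
box [ 0.625  0.144 -0.009] [0.617 0.147 0.   ] [0.627 0.144 0.   ]
saline [ 0.394  0.009 -0.004] [0.396 0.013 0.   ] [0.391 0.007 0.   ]
key_dock [[0.628, -0.105], [0.646, -0.165], [0.528, -0.197], [0.511, -0.138]]
drug_box [[0.711, 0.246], [0.73, 0.042], [0.513, 0.024], [0.497, 0.222]]
```

View pics/b.png

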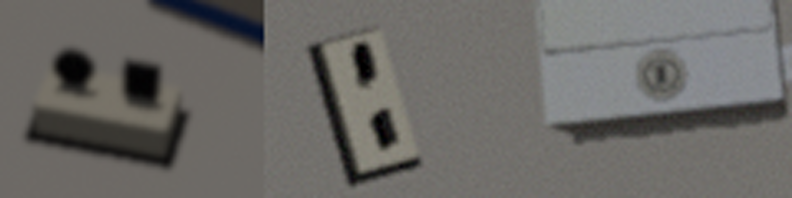

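```bash
python3 -m handwheel '[[[0.55,-0.88,0,0,0,0.46,-0.2],[0.55,-0.88,0,0,0,0.46,-0.2],[0.55,-0.88,0,0,0,0.46,-0.2],[0.55,-0.88,0,0,0,0.46,-0.2],[0.55,-0.88,0,0,0,0.46,-0.2],[0.55,-0.88,0,0,0,0.46,-0.2],[0.55,-0.88,0,0,0,0.46,-0.2],[0.55,-0.88,0,0,0,0.46,-0.2]]]' 60
python3 -m handwheel '[[[0.55,-0.88,0,0,0,0.46,-0.2],[0.55,-0.88,0,0,0,0.46,-0.2],[0.55,-0.88,0,0,0,0.46,-0.2],[0.55,-0.88,0,0,0,0.46,-0.2],[0.55,-0.88,0,0,0,0.46,-0.2],[0.55,-0.88,0,0,0,0.46,-0.2],[0.55,-0.88,0,0,0,0.46,-0.2],[0,0,0,0,0,0,-0.2]]]'
python3 - <<'E'
from h import *
s=r.sense();print(s["tcp_pos"],s["joints"].round(2) if hasattr(s["joints"],'round') else s["joints"],s["opening"])
P=r.camera_params("wrist");save("wrist","c.png")
print("cam",-np.array(P["R"]).T@P["t"],np.array(P["R"])[2])
for q,z in(("box_key_head",.061),("other_key_head",.061),("key_dock",0.0)):
  for x in r.spot_point("wrist",q)[:2]: print(q,x["point"],x["p"],atz("wrist",x["point"],z,P).round(4))
E
```

```text
t: 2.15
tcp_pos: [0.3685, 0.2023, 0.2566]
eef_rot: [0.003, 3.14, 0.001]
wrist_force: [0.9, 0.2, 1.6]
opening: 0.0512
t: 3.15
tcp_pos: [0.5621, -0.1076, 0.2557]
eef_rot: [-0.342, 3.122, -0.002]
wrist_force: [-0.3, 0.3, -0.4]
opening: 0.0512
[ 0.56205382 -0.10756543  0.25567515] [-0.31  0.27  1.51 -0.    1.36 -2.1 ] 0.05117835201915284
cam [ 0.49175871 -0.12352705  0.37200822] [ 0.27834382  0.06181261 -0.95849044]
box_key_head [270.7, 211.1] 0.65 [ 0.6085 -0.1471  0.061 ]
box_key_head [280.5, 198.7] 0.54 [ 0.5938 -0.14    0.061 ]
other_key_head [266.4, 158.9] 0.71 [ 0.5583 -0.1602  0.061 ]
key_dock [602.7, 224.5] 0.73 [0.5624 0.2368 0.    ]
key_dock [276.1, 171.7] 0.69 [ 0.5834 -0.1541  0.    ]
```

View pics/c.png

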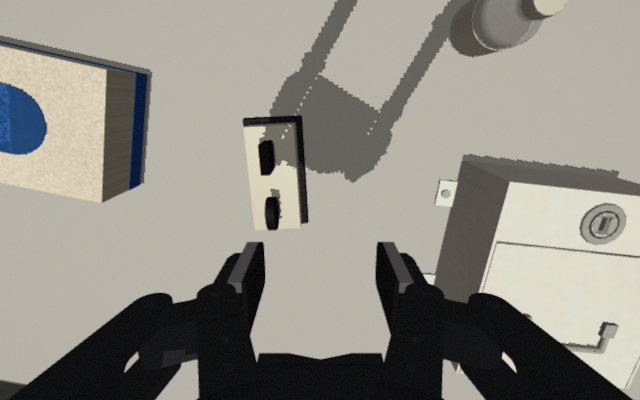

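```bash
python3 -m handwheel '[[[0.30,-0.26,-0.5,0,0,0.17,-0.2],[0.30,-0.26,-0.5,0,0,0.17,-0.2],[0.30,-0.26,-0.5,0,0,0.16,-0.2],[0,0,-0.3,0,0,0,-0.2],[0,0,0,0,0,0,-0.2]]]'
python3 - <<'E'
from h import *
P=r.camera_params("wrist")
print("lock from earlier?",proj("wrist",[.608,-.147,.061],P),proj("wrist",[.558,-.16,.061],P))
save("wrist","d.png")
for q,z in(("box_key_head",.061),("box_key_seat",.036),("other_key_head",.061)):
  for x in r.spot_point("wrist",q)[:2]: print(q,x["point"],x["p"],atz("wrist",x["point"],z,P).round(4))
E
```

```text
t: 3.98
tcp_pos: [0.6036, -0.1417, 0.1654]
eef_rot: [0.403, -3.113, -0.003]
wrist_force: [0.3, 0.4, -0.2]
opening: 0.0515
lock from earlier? [310.82741188 208.49182578] [310.50828947 133.37405894]
box_key_head [311.4, 210.5] 0.81 [ 0.6093 -0.1462  0.061 ]
box_key_seat [313.4, 199.2] 0.79 [ 0.6085 -0.1454  0.036 ]
other_key_head [311.0, 131.0] 0.83 [ 0.5564 -0.1601  0.061 ]
```

View pics/d.png

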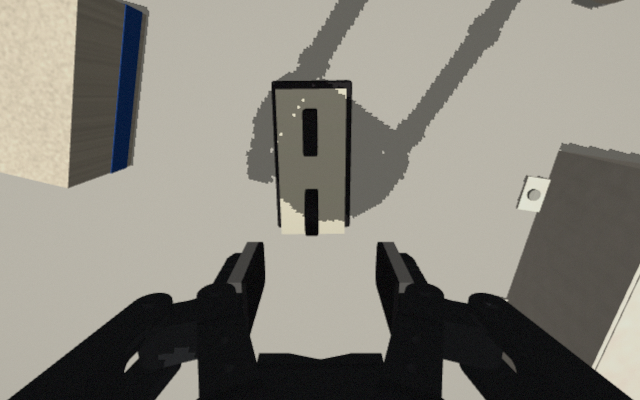

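The round head is at (311,210), straight ahead of the fingers, and the dock lines up with the tool. Next: go down and grip.

```bash
python3 -m handwheel '[[[0.10,-0.08,-0.5,0,0,0,-0.2],[0,0,-0.5,0,0,0,-0.2],[0,0,-0.5,0,0,0,-0.2],[0,0,-0.44,0,0,0,-0.2],[0,0,0,0,0,0,-0.2]]]' 60
python3 - <<'E'
from h import *
print(r.sense()["tcp_pos"])
E
```

```text
t: 4.8
tcp_pos: [0.6092, -0.1468, 0.0686]
eef_rot: [0.402, -3.113, -0.002]
wrist_force: [-0.0, -0.1, 0.2]
opening: 0.0513
[ 0.60923259 -0.14677853  0.06864168]
```

```bash
python3 -m handwheel '[[[0,0,0,0,0,0,1],[0,0,0,0,0,0,1],[0,0,0,0,0,0,1],[0,0,0,0,0,0,1],[0,0,0,0,0,0,1],[0,0,0,0,0,0,1]]]' 80
python3 -m handwheel '[[[0,0,0.2,0,0,0,1],[0,0,0.2,0,0,0,1],[0,0,0.2,0,0,0,1],[0,0,0.4,0,0,0,1],[0,0,0.6,0,0,0,1],[0,0,0.6,0,0,0,1],[0,0,0.6,0,0,0,1],[0,0,0,0,0,0,1]]]'
python3 - <<'E'
from h import *
s=r.sense();print(s["tcp_pos"],s["opening"],s["joints"])
P=r.camera_params("wrist")
im=r.grab_frame("wrist")[:,:,::-1]; im2=r.grab_frame("side")[:,:,::-1]
cv2.imwrite("pics/e.png",np.hstack([im[60:360,170:470],cv2.resize(im2[80:280,220:420],(300,300))]))
for q in("box_key_head","box_key_seat","box_key_tip"):
  for x in r.spot_point("wrist",q)[:1]: print(q,x["point"],x["p"])
  for x in r.spot_point("side",q)[:1]: print(q,"side",x["point"],x["p"])
p=np.array(s["tcp_pos"])
for d in(6,31,59):print(d,proj("wrist",p-[0,0,d/1000],P))
for x in r.spot_point("wrist","lock_face"):print(x)
E
```

```text
t: 5.55
tcp_pos: [0.611, -0.1473, 0.0708]
eef_rot: [-0.402, 3.114, -0.001]
wrist_force: [-0.6, 1.3, 5.7]
opening: 0.0079
t: 6.55
tcp_pos: [0.6117, -0.1478, 0.2126]
eef_rot: [-0.402, 3.11, -0.005]
wrist_force: [-0.7, 0.1, -0.9]
opening: 0.008
[ 0.61173152 -0.14781188  0.21257757] 0.007971838688856796 [-3.47600823e-01  3.79368484e-01  1.45918275e+00  3.20638483e-05
  1.29661399e+00 -2.17526606e+00]
box_key_head [318.2, 269.2] 0.98
box_key_head side [304.5, 106.4] 0.43
box_key_seat [320.0, 240.3] 0.95
box_key_seat side [305.9, 111.6] 0.56
box_key_tip [320.2, 224.8] 0.74
box_key_tip side [349.9, 241.9] 0.46
6 [320.79193169 278.3856153 ]
31 [320.77892378 251.0660301 ]
59 [320.76827511 228.70140514]
```

View pics/e.png

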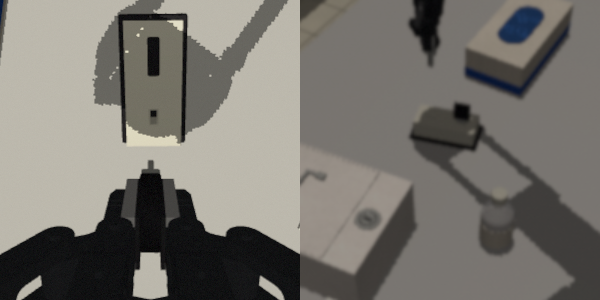

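The key is gripped and upright, with its blade tip at wrist (320,222). The square key is still in the dock. Next: carry it above the lock.

```bash
python3 -m handwheel '[[[-0.17,0.72,0,0,0,-0.33,1],[-0.17,0.72,0,0,0,-0.33,1],[-0.17,0.72,0,0,0,-0.33,1],[-0.17,0.72,0,0,0,-0.33,1],[-0.17,0.72,0,0,0,-0.33,1],[-0.17,0.72,0,0,0,-0.33,1],[-0.17,0.72,0,0,0,-0.33,1],[-0.17,0.72,0,0,0,-0.33,1]]]' 
python3 -m handwheel '[[[0,0,0,0,0,0,1],[0,0,0,0,0,0,1]]]'
cat > m.py <<'E'
from h import *
import sys
from scipy.spatial.transform import Rotation as Ro
s=r.sense();p=np.array(s["tcp_pos"]);y=Ro.from_rotvec(s["eef_rot"]).as_matrix()[:,1]
print("tcp",p.round(4),"yaw",np.arctan2(y[1],y[0])-np.pi/2,"F",np.round(s["wrist_force"],1))
P=r.camera_params("wrist");im=r.grab_frame("wrist")[:,:,::-1];i2=r.grab_frame("side")[:,:,::-1];i3=r.grab_frame("top")[:,:,::-1]
n=sys.argv[1]
b=[int(v) for v in sys.argv[2:6]] or [170,60,470,360]
cv2.imwrite("pics/"+n,np.hstack([cv2.resize(im[b[1]:b[3],b[0]:b[2]],(400,400),interpolation=cv2.INTER_CUBIC),cv2.resize(i2[180:260,230:310],(400,400),interpolation=cv2.INTER_CUBIC)]))
for c,PP in(("wrist",P),("side",r.camera_params("side"))):
  for q,z in(("lock_face",.103),("box_key_tip",p[2]-.063),("box_key_seat",p[2]-.035),("box_key_head",p[2]-.01)):
    for x in r.spot_point(c,q)[:1]: print(c,q,np.round(x["point"],1),round(x["p"],2),atz(c,x["point"],z,PP).round(4))
E
python3 m.py f.png
```

```text
t: 8.0
tcp_pos: [0.5418, 0.1419, 0.2091]
eef_rot: [0.113, -3.139, -0.0]
wrist_force: [0.6, 0.7, -0.5]
opening: 0.0076
t: 8.25
tcp_pos: [0.5423, 0.1404, 0.2092]
eef_rot: [0.115, -3.139, 0.001]
wrist_force: [0.2, -0.1, -0.8]
opening: 0.0079
tcp [0.5423 0.1404 0.2092] yaw 0.0732255977457339 F [ 0.2 -0.1 -0.8]
wrist lock_face [318.6 208.3] 0.78 [0.5461 0.1395 0.103 ]
wrist box_key_tip [321.4 223.4] 0.95 [0.5404 0.1409 0.1462]
wrist box_key_seat [319.  242.8] 0.93 [0.5398 0.1395 0.1742]
wrist box_key_head [318.1 267. ] 0.68 [0.5394 0.1391 0.1992]
side lock_face [265.6 223.6] 0.93 [0.5449 0.1337 0.103 ]
side box_key_tip [264.1 209.9] 0.51 [0.5461 0.1309 0.1462]
side box_key_seat [259.5 200.9] 0.45 [0.5526 0.1336 0.1742]
side box_key_head [260.7 194.7] 0.51 [0.5456 0.1352 0.1992]
```

View pics/f.png

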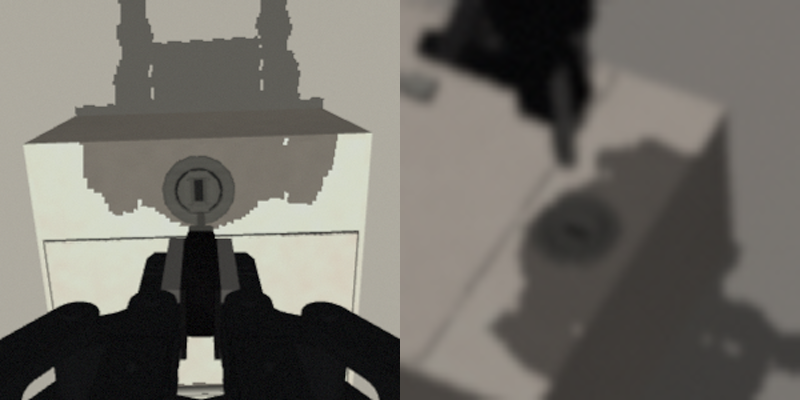

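The wrist crop shows the lock slot at about (319,202) in full-picture pixels. The blade tip is just short of it in view, and the box is about 0.03 rad anticlockwise of the tool. Next: go closer with that correction.

```bash
python3 -m handwheel '[[[0,0,-0.2,0,0,0.4,1],[0,0,-0.2,0,0,0,1],[0,0,-0.2,0,0,0,1],[0,0,0,0,0,0,1],[0,0,0,0,0,0,1]]]'
python3 m.py g.png 270 150 370 250
python3 - <<'E'
from h import *
P=r.camera_params("wrist")
for v in((319.3,202.5),(319.3,210),(319.3,215),(319.3,220),(319.3,225),(324.3,215)): print(v,atz("wrist",v,.103,P).round(4),atz("wrist",v,.113,P).round(4))
E
```

```text
t: 9.43
tcp_pos: [0.5424, 0.1408, 0.1793]
eef_rot: [-0.158, 3.138, 0.0]
wrist_force: [0.1, 0.3, 0.6]
opening: 0.0076
tcp [0.5424 0.1408 0.1793] yaw 0.10054509726738714 F [0.1 0.3 0.6]
wrist lock_face [318.1 218.5] 0.97 [0.5426 0.1395 0.103 ]
wrist box_key_tip [321.7 224.3] 0.57 [0.541  0.1415 0.1163]
wrist box_key_seat [319.1 244.5] 0.75 [0.5408 0.14   0.1443]
wrist box_key_head [318.3 268.9] 0.83 [0.5404 0.1396 0.1693]
side lock_face [265.1 222.7] 0.7 [0.5472 0.1322 0.103 ]
side box_key_tip [264.2 214.8] 0.61 [0.5544 0.1233 0.1163]
side box_key_seat [264.6 213.7] 0.53 [0.5403 0.1377 0.1443]
side box_key_head [261.5 209.7] 0.4 [0.5383 0.1477 0.1693]
(319.3, 202.5) [0.5322 0.1392 0.103 ] [0.529  0.1389 0.113 ]
(319.3, 210) [0.537  0.1397 0.103 ] [0.5335 0.1393 0.113 ]
(319.3, 215) [0.5402 0.14   0.103 ] [0.5366 0.1396 0.113 ]
(319.3, 220) [0.5434 0.1403 0.103 ] [0.5396 0.1399 0.113 ]
(319.3, 225) [0.5467 0.1406 0.103 ] [0.5427 0.1403 0.113 ]
(324.3, 215) [0.5399 0.143  0.103 ] [0.5363 0.1425 0.113 ]
```

View pics/g.png

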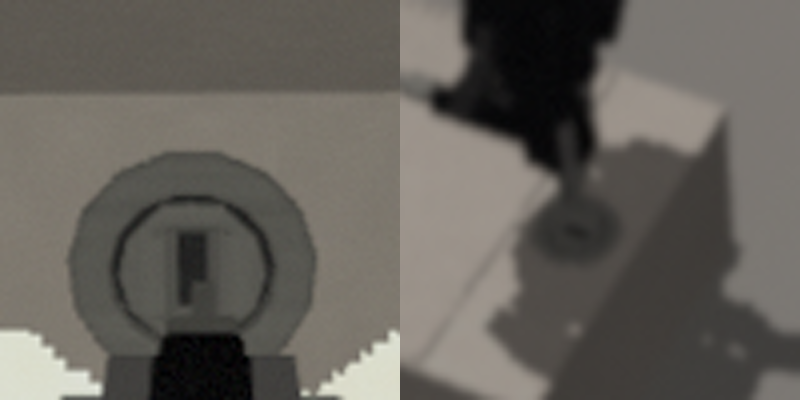

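The tool is now square with the box. The slot is centred at about (318,217) and the blade lies about 2.8 px (1.8 mm) to its +y side. Correct that and enter.

```bash
python3 -m handwheel '[[[0.01,-0.036,0,0,0,0,1],[0,0,-0.08,0,0,0,1],[0,0,-0.08,0,0,0,1],[0,0,-0.08,0,0,0,1],[0,0,-0.06,0,0,0,1],[0,0,-0.05,0,0,0,1],[0,0,0,0,0,0,1]]]' 100
python3 -c "
from h import *
s=r.sense();print(np.round(s['tcp_pos'],4),np.round(s['wrist_force'],1),np.round(s['torque'],2))"
```

```text
t: 10.85
tcp_pos: [0.5426, 0.1389, 0.1616]
eef_rot: [0.158, -3.137, -0.0]
wrist_force: [-0.4, 0.3, -0.2]
opening: 0.0072
[0.5426 0.1389 0.1616] [-0.4  0.3 -0.2] [-0.03  0.02 -0.  ]
```

```bash
python3 -m handwheel '[[[0,0,-0.05,0,0,0,1],[0,0,-0.05,0,0,0,1],[0,0,0,0,0,0,1]]]'; python3 -m handwheel '[[[0,0,-0.04,0,0,0,1],[0,0,-0.04,0,0,0,1],[0,0,0,0,0,0,1]]]'
```

```text
t: 11.22
tcp_pos: [0.5424, 0.1389, 0.1566]
eef_rot: [0.158, -3.137, -0.0]
wrist_force: [0.2, 0.7, -0.9]
opening: 0.0072
t: 11.6
tcp_pos: [0.5423, 0.1389, 0.1533]
eef_rot: [0.158, -3.137, -0.0]
wrist_force: [-2.0, -0.9, 4.3]
opening: 0.0076
```

```bash
python3 m.py i.png 270 150 370 250
```

```text
tcp [0.5423 0.1389 0.1533] yaw 0.10049542134841238 F [-2.  -0.9  4.3]
wrist lock_face [322.8 237.7] 0.88 [0.5435 0.1404 0.103 ]
wrist box_key_tip [318.7 225.6] 0.77 [0.5418 0.138  0.0903]
wrist box_key_seat [318.5 244.7] 0.89 [0.5408 0.1378 0.1183]
wrist box_key_head [320.1 271. ] 0.81 [0.5412 0.1386 0.1433]
side lock_face [266.4 225.1] 0.9 [0.541  0.1362 0.103 ]
side box_key_tip [265.7 227.3] 0.37 [0.5454 0.1346 0.0903]
side box_key_seat [264.9 218. ] 0.53 [0.5469 0.131  0.1183]
side box_key_head [263.1 211.3] 0.43 [0.5473 0.1333 0.1433]
```

View pics/i.png

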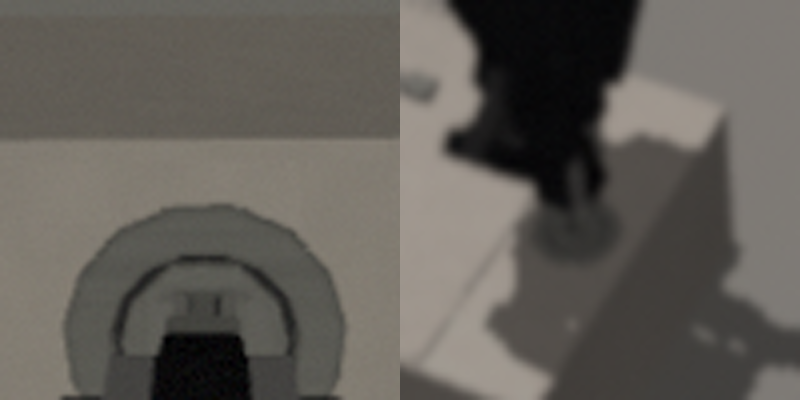

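The blade is in the keyway, about 10 mm deep and centred in y; 4 N upward suggests the first pin. Next: push in steps with a wiggle along x.

```bash
python3 -m handwheel '[[[0.02,0.002,-0.02,0,0,0,1],[-0.04,-0.004,-0.02,0,0,0,1],[0.04,0.004,-0.02,0,0,0,1],[-0.04,-0.004,-0.02,0,0,0,1],[0.04,0.004,0,0,0,0,1],[-0.02,-0.002,0,0,0,0,1]]]' 120; python3 -m handwheel '[[[0.02,0.002,-0.02,0,0,0,1],[-0.04,-0.004,-0.02,0,0,0,1],[0.04,0.004,-0.02,0,0,0,1],[-0.04,-0.004,-0.02,0,0,0,1],[0.04,0.004,0,0,0,0,1],[-0.02,-0.002,0,0,0,0,1]]]'
```

```text
t: 12.9
tcp_pos: [0.5435, 0.139, 0.1491]
eef_rot: [-0.158, 3.136, 0.0]
wrist_force: [-1.4, -1.0, 3.4]
opening: 0.007
t: 13.65
tcp_pos: [0.5441, 0.1389, 0.1455]
eef_rot: [-0.158, 3.134, 0.0]
wrist_force: [-0.1, 0.1, 5.3]
opening: 0.0075
```

```bash
python3 -m handwheel '[[[0.02,0.002,-0.02,0,0,0,1],[-0.04,-0.004,-0.02,0,0,0,1],[0.04,0.004,-0.02,0,0,0,1],[-0.04,-0.004,-0.02,0,0,0,1],[0.03,0.003,0,0,0,0,1],[-0.02,-0.002,0,0,0,0,1]]]'; python3 -m handwheel '[[[0.02,0.002,-0.02,0,0,0,1],[-0.04,-0.004,-0.02,0,0,0,1],[0.03,0.003,-0.02,0,0,0,1],[-0.03,-0.003,-0.02,0,0,0,1],[0.03,0.003,0,0,0,0,1],[-0.02,-0.002,0,0,0,0,1]]]'
```

```text
t: 14.4
tcp_pos: [0.5435, 0.139, 0.1409]
eef_rot: [-0.157, 3.135, 0.001]
wrist_force: [4.9, 0.8, -1.5]
opening: 0.007
t: 15.15
tcp_pos: [0.5432, 0.139, 0.1378]
eef_rot: [-0.157, 3.134, 0.0]
wrist_force: [6.5, 0.1, 4.0]
opening: 0.0072
```

```bash
python3 -m handwheel '[[[0.02,0.002,-0.01,0,0,0,1],[-0.03,-0.003,-0.01,0,0,0,1],[0.03,0.003,-0.01,0,0,0,1],[-0.01,-0.001,-0.01,0,0,0,1],[0,0,0,0,0,0,1]]]'; python3 -m handwheel '[[[0.02,0.002,-0.01,0,0,0,1],[-0.04,-0.004,-0.01,0,0,0,1],[0.03,0.003,-0.01,0,0,0,1],[-0.01,-0.001,-0.01,0,0,0,1],[0,0,0,0,0,0,1]]]'
```

```text
t: 15.78
tcp_pos: [0.5434, 0.139, 0.1376]
eef_rot: [-0.158, 3.134, 0.0]
wrist_force: [2.1, 0.0, 15.4]
opening: 0.0068
t: 16.4
tcp_pos: [0.5434, 0.139, 0.1374]
eef_rot: [-0.158, 3.132, 0.0]
wrist_force: [-1.2, -0.5, 25.8]
opening: 0.0071
```

```bash
python3 m.py j.png 270 190 370 290
```

```text
tcp [0.5434 0.139  0.1374] yaw 0.10064874901084364 F [-1.2 -0.5 25.8]
wrist lock_face [321.5 247.9] 0.86 [0.5434 0.1396 0.103 ]
wrist box_key_seat [317.7 246.2] 0.81 [0.543  0.1377 0.1024]
wrist box_key_head [318.8 270.4] 0.65 [0.5422 0.1382 0.1274]
side lock_face [263.9 223.5] 0.67 [0.5482 0.1354 0.103 ]
side box_key_tip [221.8 361.6] 0.6 [0.4488 0.4151 0.0744]
side box_key_seat [368.5 115.1] 0.71 [ 0.5163 -0.3115  0.1024]
side box_key_head [262.9 218.1] 0.45 [0.5456 0.1389 0.1274]
```

View pics/j.png

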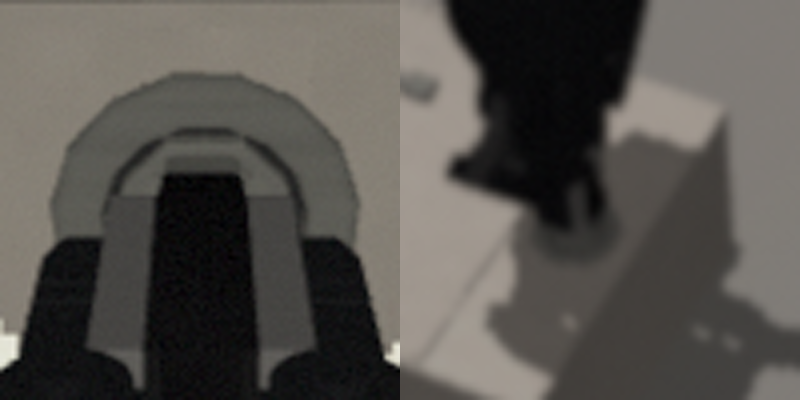

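The shoulder meets the lock face: no keyway shows, and the seat and lock points coincide to about 1 mm. The stop is hard at z = 0.1375, where I expected 0.138. Next: ease the push a little and turn clockwise.

```bash
python3 -m handwheel '[[[0,0,0.02,0,0,0,1],[0,-0.002,0,0,0,-1,1],[0,-0.002,0,0,0,-1,1],[0,-0.002,0,0,0,-1,1],[0,-0.002,0,0,0,-1,1],[0,-0.002,0,0,0,-1,1],[0,-0.002,0,0,0,-1,1],[0,0,0,0,0,0,1]]]'; python3 -c "
from h import *
s=r.sense();print(np.round(s['wrist_force'],1),np.round(s['torque'],3),s['opening'])"
```

```text
t: 17.95
tcp_pos: [0.5432, 0.1386, 0.1375]
eef_rot: [0.498, 3.098, 0.002]
wrist_force: [-0.8, 0.3, 21.0]
opening: 0.0071
[-0.8  0.3 21. ] [ 0.02  -0.016 -0.016] 0.007129786546757354
```

```bash
python3 -m handwheel '[[[-0.001,-0.002,0,0,0,-1,1],[-0.001,-0.002,0,0,0,-1,1],[-0.001,-0.002,0,0,0,-1,1],[-0.001,-0.001,0,0,0,-1,1],[-0.001,-0.001,0,0,0,-1,1],[-0.001,-0.001,0,0,0,-1,1],[-0.001,-0.001,0,0,0,-1,1],[0,0,0,0,0,0,1]]]'; python3 -c "
from h import *
s=r.sense();print(np.round(s['wrist_force'],1),np.round(s['torque'],3),s['opening'])"
```

```text
t: 18.95
tcp_pos: [0.5428, 0.1383, 0.1375]
eef_rot: [1.233, 2.886, 0.004]
wrist_force: [0.5, 0.6, 20.9]
opening: 0.007
[ 0.5  0.6 20.9] [0.109 0.055 0.068] 0.0070173559593883685
```

```bash
python3 -m handwheel '[[[-0.002,-0.001,0,0,0,-1,1],[-0.002,-0.001,0,0,0,-1,1],[-0.002,0,0,0,0,-1,1],[-0.002,0,0,0,0,-1,1],[-0.002,0,0,0,0,-1,1],[-0.002,0,0,0,0,-1,1],[-0.002,0,0,0,0,-1,1],[0,0,0,0,0,0,1]]]'; python3 -c "
from h import *
s=r.sense();print(np.round(s['wrist_force'],1),np.round(s['torque'],3),s['opening'])"; python3 -m handwheel '[[[-0.001,0,0,0,0,-1,1],[-0.001,0,0,0,0,-1,1],[-0.001,0,0,0,0,-1,1],[0,0,0,0,0,0,1]]]'; python3 -c "
from h import *
s=r.sense();print(np.round(s['wrist_force'],1),np.round(s['torque'],3),s['opening'])"
```

```text
t: 19.95
tcp_pos: [0.5422, 0.1383, 0.1375]
eef_rot: [1.895, 2.503, 0.006]
wrist_force: [0.3, 1.3, 20.2]
opening: 0.0071
[ 0.3  1.3 20.2] [0.074 0.001 0.026] 0.007145258022350937
t: 20.45
tcp_pos: [0.542, 0.1382, 0.1375]
eef_rot: [2.146, 2.291, 0.006]
wrist_force: [-0.6, 0.6, 19.5]
opening: 0.0073
[-0.6  0.6 19.5] [ 0.154 -0.044  0.017] 0.0072609691433588065
```

```bash
cat > q.py <<'E'
from h import *
s=r.sense();e=s["eef_rot"];print(np.round(s['wrist_force'],1),np.round(s['torque'],3),"turn",2*(1.6212-np.arctan2(e[1],e[0])),"j6",s["joints"][5],s["joint_torque"][5])
E
for i in 1; do python3 -m handwheel '[[[0,0,0,0,0,-0.8,1],[0,0,0,0,0,-0.8,1],[0,0,0,0,0,0,1],[0,0,0,0,0,0,1]]]'; python3 q.py; done; python3 -m handwheel '[[[0,0,0,0,0,-0.6,1],[0,0,0,0,0,0,1],[0,0,0,0,0,0,1]]]'; python3 q.py;  python3 -m handwheel '[[[0,0,0,0,0,-0.6,1],[0,0,0,0,0,0,1],[0,0,0,0,0,0,1]]]'; python3 q.py
```

```text
t: 20.95
tcp_pos: [0.5421, 0.1381, 0.1375]
eef_rot: [2.27, 2.168, 0.006]
wrist_force: [0.1, 0.3, 20.9]
opening: 0.0069
[ 0.1  0.3 20.9] [ 0.014 -0.057  0.053] turn 1.7176002054524069 j6 0.17063026205691384 0.0583315989933908
t: 21.32
tcp_pos: [0.5421, 0.1381, 0.1375]
eef_rot: [2.315, 2.12, 0.006]
wrist_force: [0.9, 0.9, 20.0]
opening: 0.0069
[ 0.9  0.9 20. ] [ 0.078 -0.021  0.109] turn 1.7593145187774215 j6 0.2124369107848153 0.08203233126550913
t: 21.7
tcp_pos: [0.5421, 0.1381, 0.1375]
eef_rot: [2.359, 2.072, 0.006]
wrist_force: [0.6, 0.3, 20.3]
opening: 0.0072
[ 0.6  0.3 20.3] [ 0.099 -0.021  0.147] turn 1.801029666270121 j6 0.2541560980631658 0.14039816334843636
```

```bash
python3 -m handwheel '[[[0,0,0,0,0,-0.6,1],[0,0,0,0,0,0,1],[0,0,0,0,0,0,1]]]'; python3 q.py;  python3 -m handwheel '[[[0,0,0,0,0,-0.6,1],[0,0,0,0,0,0,1],[0,0,0,0,0,0,1]]]'; python3 q.py; python3 m.py k.png 220 150 420 350
```

```text
t: 22.08
tcp_pos: [0.5421, 0.1381, 0.1375]
eef_rot: [2.401, 2.022, 0.006]
wrist_force: [-0.4, 0.2, 20.8]
opening: 0.0074
[-0.4  0.2 20.8] [0.068 0.046 0.254] turn 1.8425390005501712 j6 0.2957778248231738 0.246810894459486
t: 22.45
tcp_pos: [0.5421, 0.1382, 0.1375]
eef_rot: [2.443, 1.972, 0.007]
wrist_force: [-0.5, 0.1, 20.8]
opening: 0.0072
[-0.5  0.1 20.8] [ 0.211 -0.016  0.225] turn 1.884574217479011 j6 0.3376919168160682 0.24678259156644344
tcp [0.5421 0.1382 0.1375] yaw -1.7837710274492762 F [-0.5  0.1 20.8]
wrist lock_face [321.1 248.5] 0.7 [0.5433 0.1381 0.103 ]
wrist box_key_seat [318.1 245.5] 0.66 [0.5422 0.1398 0.1025]
wrist box_key_head [318.6 269.2] 0.73 [0.5426 0.1405 0.1275]
side lock_face [266.5 224.6] 0.63 [0.5416 0.135  0.103 ]
side box_key_tip [263.7 230.7] 0.48 [0.5518 0.1354 0.0745]
side box_key_seat [264.5 222.9] 0.38 [0.5483 0.1331 0.1025]
side box_key_head [262.7 218.1] 0.41 [0.546  0.1392 0.1275]
```

View pics/k.png

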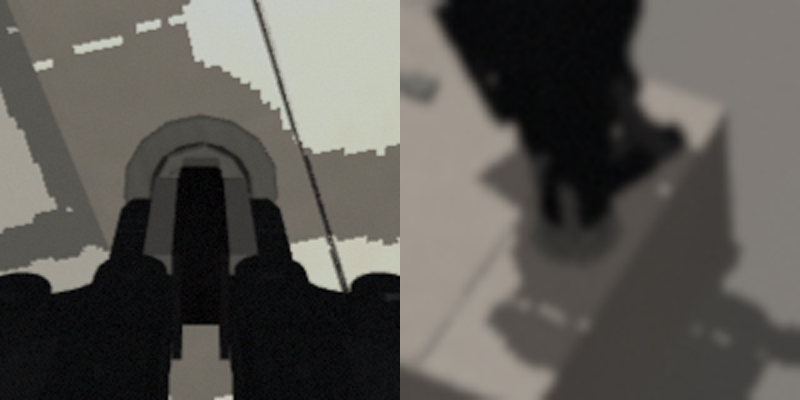

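The key is held turned at the stop with its shoulder on the lock. The wrist torque rose from 0.06 to 0.25 N m and levelled off, well above the spring's 0.065. Next: check that it holds steady, then hand in.

```bash
python3 -m handwheel '[[[0,0,0,0,0,0,1],[0,0,0,0,0,0,1],[0,0,0,0,0,0,1],[0,0,0,0,0,0,1],[0,0,0,0,0,0,1],[0,0,0,0,0,0,1]]]'; python3 q.py
python3 - <<'E'
from h import *
r.grab_frame("top")
for q in("other_key_head","saline","glove_box"): print(q,[(np.round(x["point"],1),round(x["p"],2)) for x in r.spot_point("top",q)[:1]])
r.close_job()
E
```

```text
t: 23.75
tcp_pos: [0.5421, 0.1382, 0.1375]
eef_rot: [2.443, 1.972, 0.006]
wrist_force: [0.2, -0.0, 20.2]
opening: 0.0072
[ 0.2 -0.  20.2] [ 0.19  -0.002  0.253] turn 1.88456374255266 j6 0.33766937722174006 0.24610647931694984
other_key_head [(array([378.1, 189.6]), 0.43)]
saline [(array([310.7, 249.8]), 0.51)]
glove_box [(array([461.9, 185. ]), 0.97)]
the job is handed in; nothing more can be done
```

I took the round-headed key from the dock, worked it down into the lock with small wiggles and turned it clockwise to the stop. I handed the job in at about 24 s with the key still gripped and held turned.

**Seating:** the key came to a hard stop at a TCP height of 0.1375 m, where I expected 0.138 m. It is still pressed down with about 20 N, and the picture showed the shoulder on the lock face with no keyway visible.

**Turn:** the gripper turned 1.88 rad. The wrist torque rose to 0.25 N m and levelled off, so the key probably slipped slightly in the grip after it reached the stop. It held steady at 0.25 N m for the last 0.75 s, well above the spring's 0.065 N m. I judged the stop from this torque and did not read the lock's own angle.

**Other things:** the glove box and bottle were found within about 2 px of where they started. The square key's head was found with low confidence (0.43), about 4 px from my first reading by eye and 12 px from the network's first report; the wrist picture after the lift showed it still in the dock. The bowl was not checked again at the end, but the arm did not go near it after its first move.

**Disagreements:** the side camera's key points were unreliable and differed from the wrist camera's by 5 mm or more, so I went by the wrist camera. While closing on the key, the gripper rose about 2 mm with 6 N upward, probably because the fingertips brushed the dock's top.

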